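# Set a spice grinder by counting clicks from its stop

## Task

Set the spice grinder: turn its dial clockwise until it just meets its closed stop, without forcing it, then turn it back counter-clockwise exactly four clicks. Then press the start button all the way down and let go; leave the things standing round the grinder where they are.

Things in the scene. Friction and masses are not known exactly. Their poses are not given: they have to be found in the camera images.
- grinder: The fixed grey spice grinder. Its origin is on the worktop under the dial's axis; its z is up and its -x points from the round tower (100 mm across, 95 mm high) to the lower front deck (94 mm wide, 72 mm high, reaching 109 mm from the origin), which carries the start button.
- dial_axis (a point): Centre of the top face of the round black ribbed dial on the tower, 140 mm above the worktop. Fixed to the grinder: it does not turn with the dial. The dial is 63 mm across and 38 mm tall, its underside 7 mm above the tower's top; it bears no mark, is turned without slip by a 15 N grip, and turns about the vertical: clockwise seen from above closes towards the stop, counter-clockwise opens.
- dial_grip (a point): Point on the dial's axis at the height to grip it, 14 mm below its top face; fixed to the grinder. Clicks are evenly spaced, 10 to 20 degrees apart; the stop is click 0 and each click draws the dial in. Turning on from one takes up to 0.2 N m a quarter of the way to the next, nothing half way, and then the dial pulls on by as much until it is there. The dial starts at rest in an unknown click, 2 to 4 from the stop.
- burr (a joint): Gap of the grinding burrs in m, moved by the dial, 0.1 mm per radian: 0 at the stop, about 0.1 mm at the fourth click. Too small to be read through the measuring noise, and no mark shows it. Past click 0 the dial winds up against the burrs: the torque climbs to 0.4 N m at 0.05 rad; 0.10 rad past the stop (0.65 N m) is forcing it.
- start (a joint): Travel of the start button in m: 0 up, 0.006 fully down; springs back up, fully down takes 5 N.
- start_top (a point): Centre of the top of the round black start button, 24 mm across, on the front deck 80 mm from the dial's axis; pressed straight down.
- pepper_mill: Dark wooden pepper mill, 58 mm across, 170 mm tall, standing loose beside the grinder; origin at the centre of its foot. To be left alone.
- egg_cup: Silver egg cup, 46 mm across, 60 mm tall, standing loose beside the grinder; origin at the centre of its foot. To be left alone.
- jigger: Silver double-cone jigger, 43 mm across, 70 mm tall, standing loose beside the grinder; origin at the centre of its foot. To be left alone.
- polish_tin: Round tin with a green patterned band and a lid, 67 mm across, 44 mm tall, standing loose beside the grinder; origin at the centre of its foot. To be left alone.

How it is judged:
On the way, in this order (a step that is already met when the one before it is completed fails the run):
1. the dial is closed to its stop (value of joint burr below 6e-06 m), for 0.1 s.
2. the dial rests in the fourth click from the stop (value of joint burr between 9.4e-05 and 0.000115 m), for 0.5 s.
3. the start button is pressed right down (value of joint start above 0.0048 m), for 0.05 s.
At the end, for the whole second after the job is handed in: The dial rests in the fourth click from its stop (burr gap 0.094 to 0.115 mm), the start button has been pressed and is up again (less than 1.5 mm down) (all of step 2 and value of joint start below 0.0015 m); the robot touches nothing.
It fails at once if the dial is forced against its stop (burr gap below -0.010 mm, the dial 0.10 rad past the stop) (value of joint burr below -1e-05 m).
It fails at once if the start button is pressed (over 3 mm) while the dial is not in the fourth click (value of joint start above 0.003 m and (value of joint burr below 9e-05 m or value of joint burr above 0.000119 m)).
It fails at once if a bystander is moved by more than 15 mm (distance of any of pepper_mill, egg_cup, jigger, polish_tin from where it was at the start of the episode above 0.015 m).
It also fails if it takes over 72 s, if anything falls off the work surface, if the arm or the gripper's body presses on something with over 40 N, if the wrist force passes 120 N, or if a joint passes its speed limit or range.

## Robot

A 6-joint arm with a two-finger parallel gripper is mounted at the origin on a cart in front of the work surface, level with it; the furniture and walls round the work are solid. World frame = base frame: x ahead of the robot, y to its left, z up, the work surface at z = 0. Lengths are in m, angles in rad, forces in N, time in s.
With the tool pointing down it reaches from about 0.3 to 0.875 m from the base axis. Payload 6.4 kg.
Tool frame: the origin (TCP) lies midway between the tips of the shut fingers; the grasp point (between the pads) lies 19 mm behind it; z points along the fingers, y is the direction in which the jaws open and shut (so a half turn about z gives the same grasp; the last joint's range is limited). The gripper opens to 85 mm and grips with 20 to 120 N. Pads are 22 mm wide; open, the fingers measure 114 mm over their backs; the gripper's body (76 mm by 85 mm) begins 54 mm behind the grasp point. The pads swing forward as they close: fully open they stand 13 mm farther back than shut.
Start: joints at [-1.338, 0.181, 1.607, -0, 1.354, -0.206], TCP at [0.244, -0.521, 0.202] pointing down, gripper open.
Joint ranges: [-2.99, 2.99], [-0.89, 2.07], [0.3, 2.58], [-1.14, 4.28], [0, 2.63], [-3.12, 3.12]. Speed limits (rad/s): [2.57, 2.57, 3.01, 3.14, 3.14, 3.14].

## Interface

Orientations are given as a unit quaternion [w, x, y, z].
In Python, from bench import ctrl gives the robot as it stands.
- The arm moves only by the tool apply_moves, never from a script. Its argument "plan" is a list of rows, each an object with "translation": the shift along the tool's x, y, z in m, a list of three; "angular": the turn, a rotation vector about the tool's x, y, z in rad, a list of three; "hand": the finger opening in m, from 0 to 0.0854. In form: [{"translation": [x, y, z], "angular": [rx, ry, rz], "hand": hand}, ...]. A call has 1 to 10 rows; each row shifts and turns the commanded pose from where the row before left it, along the tool's axes as they then stand; what a row does not reach is not made up. A row lasts 1/8 s, in which the tool goes at most 62.5 mm and 10.7 degrees, less where a joint would pass 70% of its speed; a pose out of reach is approached as far as the arm can. A call with a gripper value outside its range is refused whole. The fingers move at their own pace and stop on an object; the grip force is fixed at half the most. Time passes only in rows, so rows that do not move let the fingers close. It gives the time, the measured TCP pose, the force and the opening at its end, in the units of the state.
- ctrl.get_obs(): the state, without advancing time (a new reading comes with each control period).
- ctrl.camera(name): name is "scene" or "side" or "wrist"; returns a dict with "img" (480x640x3 uint8, red, green, blue), "K" (3x3 intrinsics, pixels), "eye" and "orientation" of the camera in the world. Camera axes: x right, y up, looking along -z (the intrinsics and any distortion apply to the point x, -y, -z); pixel columns grow to the right and rows downward; lengths in m; the calibration is good to about 2 mm. A picture is of the moment at which its call begins. There is no depth.
- ctrl.hand_in(): hands the job in, once; it reports no verdict.
The state is a dict: "time_s": time; "q": joint angles; "dq": joint speeds; "joint_efforts": joint torques, N m; "eef_pos": TCP position; "eef_rot": TCP orientation; "wrist_force": force on the tool from outside, world axes, zero at the start; "torque": the same for the moment, N m; "opening": opening from 0.0 (shut) to 1.0 (fully open).
Only numpy, scipy, OpenCV 4.12 (cv2) and the standard library are available. Lean on these libraries where they do the work, as an engineer would, in place of code of your own. Each camera call takes 0.05 s, during which the arm holds its last target.

## Working session

There is one attempt and no reset: what is moved stays moved. The work goes in short steps, Python scripts to look and compute and a tool call to move; the robot and the scene stay as the last step left them, time stands still between calls to the robot, and variables do not carry over. Pictures are saved under pics/ and viewed, and the job is handed in when it is done.

Besides the shell and the picture viewer there is one more tool, called after ">>>" by a JSON object that holds its "name" and its "arguments". apply_moves: Moves the arm, as the interface text tells. Its arguments: {"type":"object","properties":{"plan":{"type":"array","items":{"type":"object","properties":{"translation":{"type":"array","items":{"type":"number"}},"angular":{"type":"array","items":{"type":"number"}},"hand":{"type":"number"}}}}},"required":["plan"]}

```bash
ls; mkdir -p pics
python3 - <<'E'
from bench import ctrl
import cv2,numpy as np
o=ctrl.get_obs()
for k,v in o.items(): print(k,np.round(v,4))
for n in ("scene","side","wrist"):
    c=ctrl.camera(n); cv2.imwrite(f"pics/{n}0.png",c["img"][:,:,::-1]); print(n,c["K"],c["eye"],c["orientation"],c.keys())
E
```

```text
pics
time_s 0.0
q [-1.3383  0.1815  1.608  -0.      1.3538 -0.2063]
dq [ 0.0008  0.0023  0.0004  0.0009 -0.0003  0.0016]
joint_efforts [-1.70000e-03 -4.44871e+01 -3.51337e+01 -6.00000e-04  9.00000e-03
  0.00000e+00]
eef_pos [ 0.2442 -0.5199  0.2015]
eef_rot [-9.000e-04  9.760e-01  2.176e-01 -0.000e+00]
wrist_force [ 0.8403  0.0844 -0.8473]
torque [-0.0317  0.0122 -0.0355]
opening 0.9997
scene [[559.18770027   0.         319.27204183]
 [  0.         559.18770027 243.02765179]
 [  0.           0.           1.        ]] [0.03107718 0.85214354 0.902321  ] [-0.32711769 -0.12502952  0.34704103  0.87001388] dict_keys(['img', 'K', 'eye', 'orientation'])
side [[485.72416679   0.         316.93131283]
 [  0.         485.72416679 234.72797729]
 [  0.           0.           1.        ]] [0.11026489 0.84134875 0.65734252] [-0.26687112 -0.12694512  0.41378537  0.86107282] dict_keys(['img', 'K', 'eye', 'orientation'])
wrist [[340.84157001   0.         313.83634842]
 [  0.         340.84157001 235.37076334]
 [  0.           0.           1.        ]] [ 0.31513534 -0.48734807  0.37191558] [ 0.83417292 -0.12933376  0.0830185  -0.52965673] dict_keys(['img', 'K', 'eye', 'orientation'])
```

View pics/scene0.png

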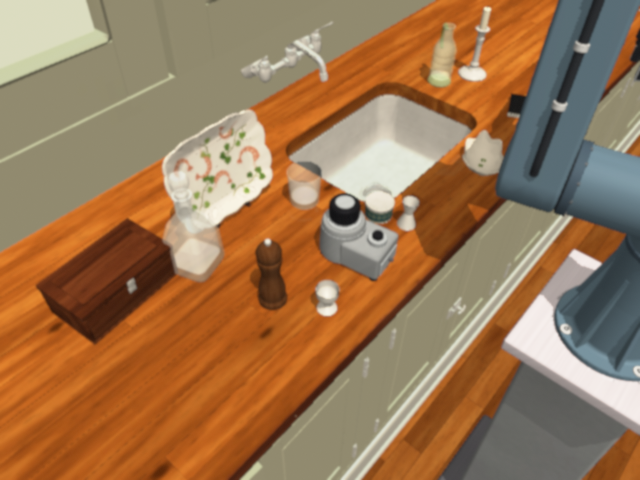

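View pics/side0.png

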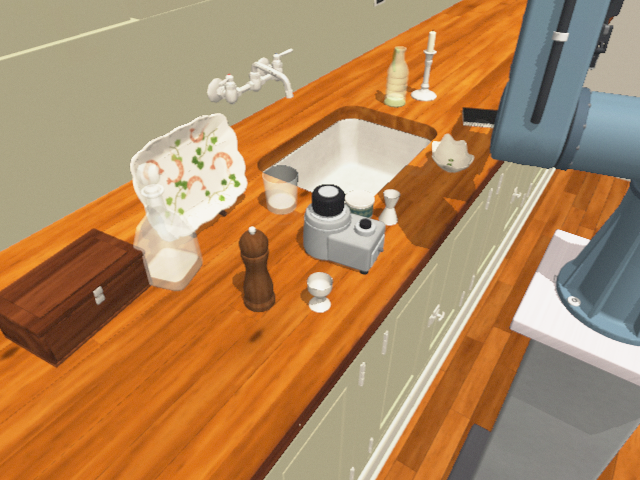

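View pics/wrist0.png

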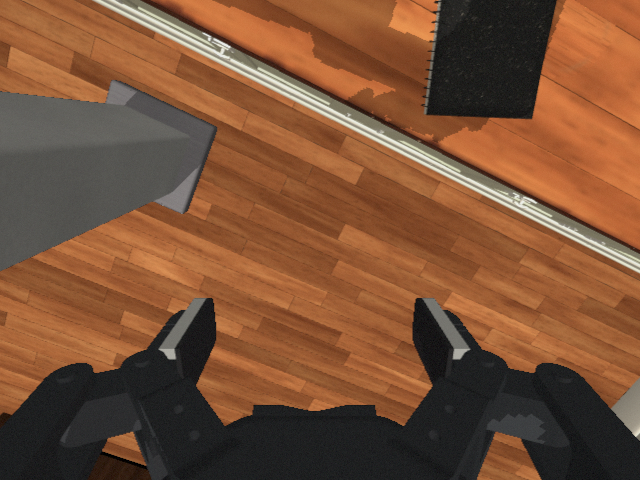

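The scene view shows the dial top at about (344,203) and the button at (378,236). In the side view they are at (328,192) and (366,225). The tin and jigger stand just behind, the egg cup and mill to the left.

```bash
cat > h.py <<'E'
import numpy as np,cv2
from scipy.spatial.transform import Rotation as R
def rot(q): return R.from_quat(np.r_[q[1:],q[0]]).as_matrix()
def ray(c,u,v):
    K=c["K"]; d=np.array([(u-K[0,2])/K[0,0],-(v-K[1,2])/K[1,1],-1]); return rot(c["orientation"])@d
def onz(c,u,v,z):
    d=ray(c,u,v); e=np.array(c["eye"]); return e+d*(z-e[2])/d[2]
def proj(c,p):
    q=rot(c["orientation"]).T@(np.array(p)-c["eye"]); K=c["K"]; return K[0,0]*q[0]/-q[2]+K[0,2], K[1,2]+K[1,1]*q[1]/q[2]
E
python3 - <<'E'
from bench import ctrl
import cv2,numpy as np
from h import *
ims=[]
for n,(u,v) in dict(scene=(355,230),side=(340,225)).items():
    c=ctrl.camera(n); im=c["img"][:,:,::-1][v-60:v+60,u-60:u+60]
    ims.append(cv2.resize(im,(400,400),interpolation=cv2.INTER_CUBIC))
cv2.imwrite("pics/zoom1.png",np.hstack(ims))
E
```

```text
(no output)
```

View pics/zoom1.png

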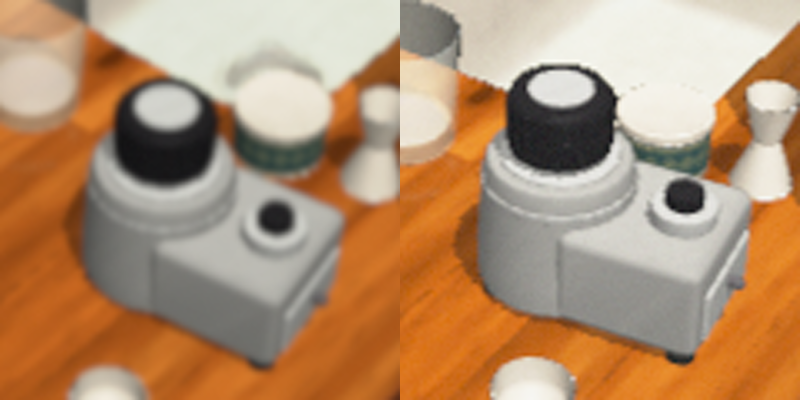

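Run:
```python
from bench import ctrl
from h import *
cs={n:ctrl.camera(n) for n in("scene","side")}
D=dict(scene=(344.5,202),side=(328,191.5)); B=dict(scene=(377.8,233.5),side=(365.5,220.5))
for n,c in cs.items():
    d=onz(c,*D[n],.14); print(n,"dial",d.round(4),np.hypot(d[0],d[1]))
    for z in(.08,.085,.09,.095):
        b=onz(c,*B[n],z); print(z,b.round(4),np.linalg.norm((b-d)[:2]))
    for nm,z,uv in(("mill",0,dict(scene=(272,300),side=(259,303))),("egg",0,dict(scene=(327,309),side=(320,305))),("jig",0,dict(scene=(408,224),side=(390,219))),("tin",.044,dict(scene=(295+.3*282,170+.3*103),side=(280+.3*266,165+.3*113)))):
        print(nm,onz(c,*uv[n],z).round(4))
for P in(D,B):
    A=[];b=[]
    for n,c in cs.items():
        r=ray(c,*P[n]);r/=np.linalg.norm(r);M=np.eye(3)-np.outer(r,r);A.append(M);b.append(M@c["eye"])
    print("tri",np.linalg.lstsq(np.vstack(A),np.hstack(b),rcond=None)[0])
```

```text
scene dial [0.5331 0.1861 0.14  ] 0.5646635974966122
0.08 [0.4609 0.1623 0.08  ] 0.0760475480400574
0.085 [0.4583 0.1664 0.085 ] 0.0773662551244744
0.09 [0.4557 0.1706 0.09  ] 0.0789727704101789
0.095 [0.4531 0.1748 0.095 ] 0.08084993918195302
mill [0.55   0.3876 0.    ]
egg [0.452  0.3312 0.    ]
jig [0.4691 0.0247 0.    ]
tin [0.539  0.0463 0.044 ]
side dial [0.5312 0.1865 0.14  ] 0.562962012853036
0.08 [0.4624 0.1546 0.08  ] 0.07581464305293546
0.085 [0.4594 0.1605 0.085 ] 0.07636850007330533
0.09 [0.4563 0.1665 0.09  ] 0.07749699750623366
0.095 [0.4533 0.1724 0.095 ] 0.0791755679382742
mill [0.5466 0.3898 0.    ]
egg [0.4513 0.3303 0.    ]
jig [0.4685 0.0232 0.    ]
tin [0.5347 0.0496 0.044 ]
tri [0.53320036 0.18473705 0.1385963 ]
tri [0.44923285 0.18065943 0.10193768]
```

Dial axis at about (0.532, 0.186), consistent across the two views and with the triangulated height of 0.139 m. Moving over it to look with the wrist camera.

>>> {"name": "apply_moves", "arguments": {"plan": [{"translation": [0, 0, -0.04], "angular": [0, 0, 0], "hand": 0.085}, {"translation": [0, 0, -0.04], "angular": [0, 0, 0], "hand": 0.085}, {"translation": [0.035, -0.032, 0], "angular": [0, 0, 0], "hand": 0.085}, {"translation": [0.035, -0.032, 0], "angular": [0, 0, 0], "hand": 0.085}, {"translation": [0.035, -0.032, 0], "angular": [0, 0, 0], "hand": 0.085}, {"translation": [0.035, -0.032, 0], "angular": [0, 0, 0], "hand": 0.085}, {"translation": [0.035, -0.032, 0], "angular": [0, 0, 0], "hand": 0.085}, {"translation": [0.035, -0.032, 0], "angular": [0, 0, 0], "hand": 0.085}, {"translation": [0.035, -0.032, 0], "angular": [0, 0, 0], "hand": 0.085}, {"translation": [0.035, -0.032, 0], "angular": [0, 0, 0], "hand": 0.085}]}}

```text
time_s: 1.6
eef_pos: [0.3894, -0.1684, 0.2826]
eef_rot: [0.0, 0.976, 0.218, 0.0]
wrist_force: [0.2, 0.3, -0.8]
opening: 0.994
```

>>> {"name": "apply_moves", "arguments": {"plan": [{"translation": [0.035, -0.032, 0], "angular": [0, 0, 0], "hand": 0.085}, {"translation": [0.035, -0.032, 0], "angular": [0, 0, 0], "hand": 0.085}, {"translation": [0.035, -0.032, 0], "angular": [0, 0, 0], "hand": 0.085}, {"translation": [0.035, -0.032, 0], "angular": [0, 0, 0], "hand": 0.085}, {"translation": [0, 0, 0], "angular": [0, 0, 0], "hand": 0.085}, {"translation": [0, 0, 0], "angular": [0, 0, 0], "hand": 0.085}]}}

```text
time_s: 2.35
eef_pos: [0.4612, 0.0054, 0.2823]
eef_rot: [0.0, 0.976, 0.218, -0.0]
wrist_force: [0.2, 0.4, -0.1]
opening: 0.995
```

Run:
```python
from bench import ctrl
import cv2
from h import *
o=ctrl.get_obs(); print(o["eef_pos"],o["q"],o["eef_rot"],o["wrist_force"],o["torque"])
c=ctrl.camera("wrist"); cv2.imwrite("pics/w1.png",c["img"][:,:,::-1])
print(c["eye"],proj(c,(.532,.186,.14)),proj(c,(.453,.17,.09)))
```

```text
[0.46116668 0.00540551 0.28227845] [-2.46156312e-01 -1.42384675e-01  1.77493096e+00 -5.22225340e-04
  1.50937018e+00  8.85037698e-01] [ 1.60093279e-04  9.75937273e-01  2.18051244e-01 -2.61734345e-04] [ 0.15855605  0.37311238 -0.07447892] [ 0.00857597 -0.00567387  0.00165837]
[0.53211362 0.03843214 0.45257133] (np.float64(150.3242835367411), np.float64(45.813866908115415)) (np.float64(165.02949573563507), np.float64(142.29966451607686))
```

View pics/w1.png

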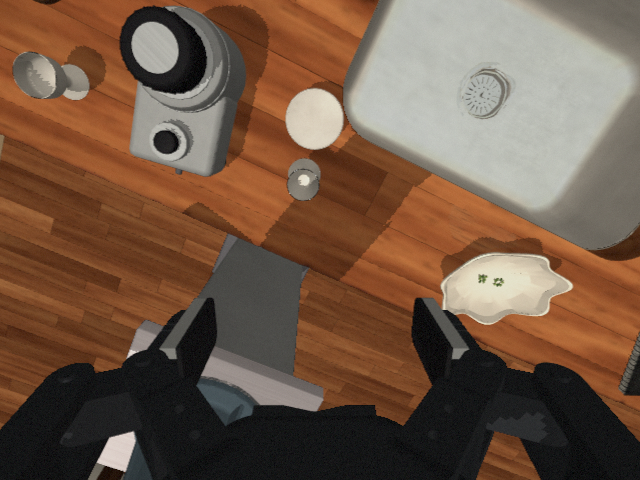

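The wrist view shows the dial cap at about (156,48), the button at (166,141), the tin lid at (315,119) and the jigger at (303,178). I'll measure these properly.

```bash
cat > seg.py <<'E'
from bench import ctrl
import cv2
from h import *
def dark(c,box,th=60):
    x0,y0,x1,y1=box; g=cv2.cvtColor(c["img"],cv2.COLOR_RGB2GRAY)[y0:y1,x0:x1]
    m=(g<th).astype(np.uint8); cs,h=cv2.findContours(m,cv2.RETR_CCOMP,cv2.CHAIN_APPROX_NONE)
    out=[]
    for k,q in enumerate(cs):
        a=cv2.contourArea(q)
        if a>150:
            e=cv2.fitEllipse(q); out.append((e[0][0]+x0,e[0][1]+y0,e[1],a,h[0][k][3]>=0))
    return out
E
python3 - <<'E'
from seg import *
c=ctrl.camera("wrist")
for b in((100,0,250,110),(140,115,195,170)):
    for e in dark(c,b): print([np.round(x,1) for x in e])
p=(156,47)
d=onz(c,*p,.14);print("dial",d)
for z in(.08,.085,.09):
  b=onz(c,166,141,z);print(z,b,np.linalg.norm((b-d)[:2]))
for u,v,z in((315,119,.044),(303,178,.07)): print(onz(c,u,v,z))
E
```

```text
Traceback (most recent call last):
numpy._core._exceptions._UFuncOutputCastingError: Cannot cast ufunc 'multiply' output from dtype('float64') to dtype('bool') with casting rule 'same_kind'

During handling of the above exception, another exception occurred:

Traceback (most recent call last):
numpy._core._exceptions._UFuncOutputCastingError: Cannot cast ufunc 'multiply' output from dtype('float64') to dtype('bool') with casting rule 'same_kind'
```

Run:
```python
from seg import *
c=ctrl.camera("wrist")
D=None
for b in((100,0,250,110),(140,115,195,170)):
    for e in dark(c,b):
        print(e)
        for z in(.085,.09,.14): print("   ",z,onz(c,e[0],e[1],z).round(4))
for u,v,z in((315,119,.044),(303,178,.07)): print(onz(c,u,v,z))
```

```text
(235.98280334472656, 15.79111385345459, (13.774489402770996, 40.50181198120117), 270.0, np.False_)
    0.085 [0.5908 0.1456 0.085 ]
    0.09 [0.59   0.1441 0.09  ]
    0.14 [0.5821 0.1294 0.14  ]
(161.17947006225586, 49.99433517456055, (75.5519790649414, 95.78851318359375), 5672.5, np.False_)
    0.085 [0.5334 0.2006 0.085 ]
    0.09 [0.5334 0.1984 0.09  ]
    0.14 [0.5332 0.1762 0.14  ]
(153.4658966064453, 47.05467987060547, (46.97208786010742, 55.5301628112793), 2046.0, np.True_)
    0.085 [0.5327 0.2081 0.085 ]
    0.09 [0.5327 0.2057 0.09  ]
    0.14 [0.5326 0.1825 0.14  ]
(165.12993621826172, 141.54986953735352, (21.587873458862305, 24.744239807128906), 417.5, np.False_)
    0.085 [0.453  0.1712 0.085 ]
    0.09 [0.4541 0.1694 0.09  ]
    0.14 [0.4648 0.1512 0.14  ]
[0.54005991 0.03962467 0.044     ]
[0.47732112 0.02510261 0.07      ]
```

>>> {"name": "apply_moves", "arguments": {"plan": [{"translation": [0.02, -0.019, 0], "angular": [0, 0, 0], "hand": 0.085}, {"translation": [0.02, -0.019, 0], "angular": [0, 0, 0], "hand": 0.085}, {"translation": [0.02, -0.019, 0], "angular": [0, 0, 0], "hand": 0.085}, {"translation": [0.02, -0.019, 0], "angular": [0, 0, 0], "hand": 0.085}, {"translation": [0.02, -0.019, 0], "angular": [0, 0, 0], "hand": 0.085}, {"translation": [0.02, -0.019, 0], "angular": [0, 0, 0], "hand": 0.085}, {"translation": [0.02, -0.018, 0], "angular": [0, 0, 0], "hand": 0.085}, {"translation": [0, 0, 0], "angular": [0, 0, -0.15], "hand": 0.085}, {"translation": [0, 0, 0], "angular": [0, 0, -0.15], "hand": 0.085}, {"translation": [0, 0, 0], "angular": [0, 0, -0.15], "hand": 0.085}]}}

```text
time_s: 3.75
eef_pos: [0.5323, 0.1832, 0.2823]
eef_rot: [0.0, 0.902, 0.431, -0.0]
wrist_force: [-0.5, 0.2, -0.1]
opening: 0.996
```

>>> {"name": "apply_moves", "arguments": {"plan": [{"translation": [0, 0, 0.02], "angular": [0, 0, -0.05], "hand": 0.085}, {"translation": [0, 0, 0], "angular": [0, 0, 0], "hand": 0.085}, {"translation": [0, 0, 0], "angular": [0, 0, 0], "hand": 0.085}]}}

```text
time_s: 4.12
eef_pos: [0.5324, 0.1838, 0.2629]
eef_rot: [0.0, 0.892, 0.451, 0.0]
wrist_force: [-0.3, -0.2, 1.1]
opening: 0.994
```

Run:
```python
from seg import *
o=ctrl.get_obs(); print(o["eef_pos"],o["q"],o["eef_rot"],o["wrist_force"],o["torque"])
c=ctrl.camera("wrist"); cv2.imwrite("pics/w2.png",c["img"][:,:,::-1])
print(c["eye"],proj(c,(.532,.184,.14)),proj(c,(.453,.17,.087)))
```

```text
[0.53238703 0.18381414 0.26293749] [ 1.21742572e-01  1.09146444e-01  1.56526286e+00 -1.54803376e-06
  1.46678477e+00  7.56031909e-01] [6.84067443e-05 8.92357842e-01 4.51328530e-01 1.87183822e-04] [-0.31621427 -0.21294341  1.06176374] [-0.08918326 -0.01541796  0.01691295]
[0.57884986 0.24635972 0.43328851] (np.float64(312.77156776065203), np.float64(218.7233711102273)) (np.float64(262.11683806308326), np.float64(257.79623444149115))
```

View pics/w2.png

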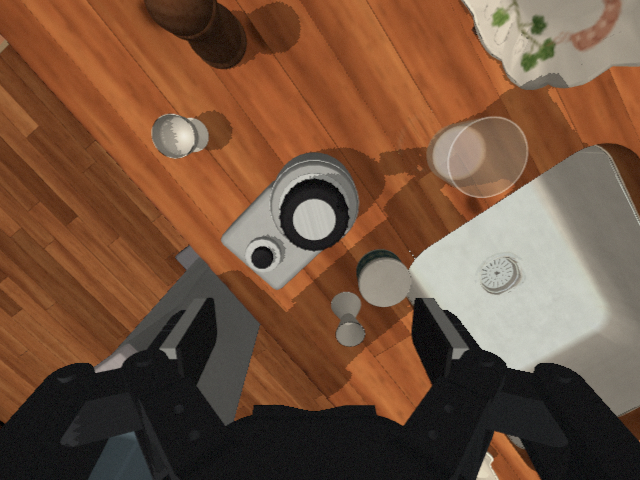

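The dial cap is at about (314,220), the button at (262,257), and the tool is nearly over the dial.

Run:
```python
from seg import *
c=ctrl.camera("wrist")
o=ctrl.get_obs();T=rot(o["eef_rot"]);print(T.round(3))
for b in((275,172,355,255),(246,240,280,275)):
    for e in dark(c,b):
        print(e)
        for z in(.085,.09,.14): print("   ",z,onz(c,e[0],e[1],z).round(4), (T.T@(onz(c,e[0],e[1],z)-o["eef_pos"])).round(4))
```

```text
[[ 0.592  0.806  0.001]
 [ 0.806 -0.592  0.   ]
 [ 0.001  0.001 -1.   ]]
(313.98837661743164, 214.9488067626953, (67.56616973876953, 70.8680648803711), 3755.0, np.False_)
    0.085 [0.5269 0.175  0.085 ] [-0.0109  0.0007  0.1783]
    0.09 [0.5277 0.176  0.09  ] [-0.0096  0.0007  0.1733]
    0.14 [0.5351 0.1863 0.14  ] [0.0031 0.0007 0.1233]
(313.75537109375, 219.31893920898438, (43.05097961425781, 44.819366455078125), 1512.5, np.True_)
    0.085 [0.5239 0.1713 0.085 ] [-0.0157  0.0004  0.1783]
    0.09 [0.5247 0.1724 0.09  ] [-0.0143  0.0004  0.1733]
    0.14 [0.5326 0.1832 0.14  ] [-0.0009  0.0005  0.1233]
(262.0296459197998, 257.05992698669434, (20.17310905456543, 20.942649841308594), 330.0, np.False_)
    0.085 [0.4529 0.1704 0.085 ] [-0.0584 -0.0562  0.1782]
    0.09 [0.4547 0.1715 0.09  ] [-0.0564 -0.0554  0.1732]
    0.14 [0.4728 0.1824 0.14  ] [-0.0369 -0.0473  0.1233]
```

>>> {"name": "apply_moves", "arguments": {"plan": [{"translation": [0, 0, 0.03], "angular": [0, 0, 0], "hand": 0.085}, {"translation": [0, 0, 0.03], "angular": [0, 0, 0], "hand": 0.085}, {"translation": [0, 0, 0.03], "angular": [0, 0, 0], "hand": 0.085}, {"translation": [0, 0, 0.03], "angular": [0, 0, 0], "hand": 0.085}, {"translation": [0, 0, 0.02], "angular": [0, 0, 0], "hand": 0.085}, {"translation": [0, 0, 0.02], "angular": [0, 0, 0], "hand": 0.085}, {"translation": [0, 0, 0], "angular": [0, 0, 0], "hand": 0.085}, {"translation": [0, 0, 0], "angular": [0, 0, 0], "hand": 0.085}]}}

```text
time_s: 5.22
eef_pos: [0.5329, 0.1846, 0.1036]
eef_rot: [0.0, 0.892, 0.452, 0.001]
wrist_force: [0.9, -0.2, 0.7]
opening: 0.996
```

Run:
```python
from seg import *
o=ctrl.get_obs(); print(o["eef_pos"],o["wrist_force"],o["torque"])
ims=[]
for n,(u,v) in dict(scene=(345,200),side=(330,190)).items():
    c=ctrl.camera(n); im=c["img"][:,:,::-1][v-60:v+60,u-60:u+60]
    ims.append(cv2.resize(im,(400,400),interpolation=cv2.INTER_CUBIC))
cv2.imwrite("pics/zoom2.png",np.hstack(ims))
c=ctrl.camera("wrist"); cv2.imwrite("pics/w3.png",c["img"][:,:,::-1])
```

```text
[0.5328936  0.18457858 0.10356139] [ 0.89717261 -0.23592844  0.74556963] [0.0214439  0.01015935 0.00215273]
```

View pics/zoom2.png

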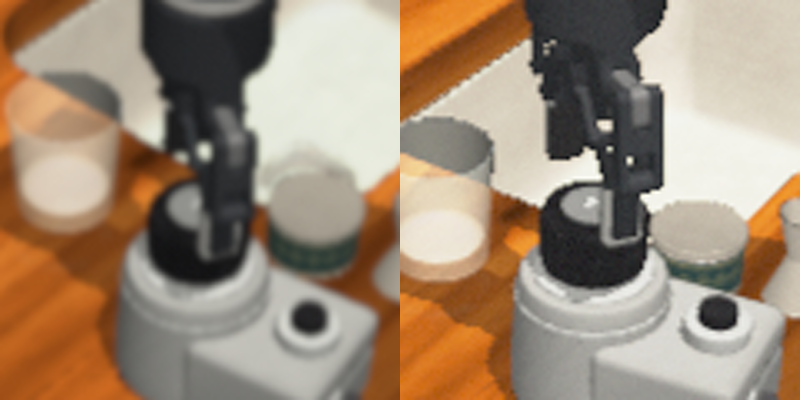

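View pics/w3.png

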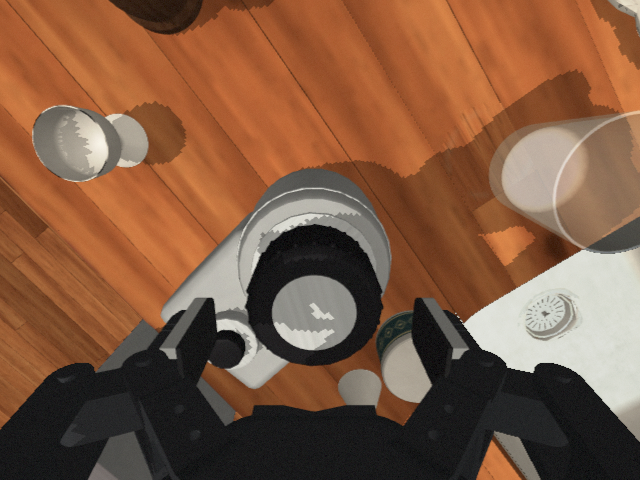

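The fingers straddle the dial symmetrically: cap at x=314 in the image, pads at 215 and 413. Closing.

>>> {"name": "apply_moves", "arguments": {"plan": [{"translation": [0, 0, 0], "angular": [0, 0, 0], "hand": 0.05}, {"translation": [0, 0, 0], "angular": [0, 0, 0], "hand": 0.05}, {"translation": [0, 0, 0], "angular": [0, 0, 0], "hand": 0.05}, {"translation": [0, 0, 0], "angular": [0, 0, 0], "hand": 0.05}, {"translation": [0, 0, 0], "angular": [0, 0, 0], "hand": 0.05}]}}

```text
time_s: 6.0
eef_pos: [0.5329, 0.1844, 0.1042]
eef_rot: [0.001, 0.892, 0.452, 0.001]
wrist_force: [-3.6, -0.8, 9.5]
opening: 0.686
```

```bash
cat > st.py <<'E'
from seg import *
def st():
    o=ctrl.get_obs(); T=rot(o["eef_rot"]); yaw=np.arctan2(T[1,0],T[0,0])
    print("t",round(o["time_s"],2),"p",np.round(o["eef_pos"],4),"yaw(cw+) %.4f"%-yaw,"F",np.round(o["wrist_force"],1),"M",np.round(o["torque"],3),"op",round(o["opening"],3),"q6 %.3f"%o["q"][5],"tilt",np.round(T[:2,2],4), "e6 %.3f"%o["joint_efforts"][5])
    return o
if __name__=="__main__": st()
E
python3 st.py
```

```text
t 6.0 p [0.5329 0.1844 0.1042] yaw(cw+) -0.9389 F [-3.6 -0.8  9.5] M [-0.33   0.396  0.028] op 0.686 q6 0.755 tilt [ 0.0021 -0.0003] e6 -0.001
```

>>> {"name": "apply_moves", "arguments": {"plan": [{"translation": [0, 0, 0], "angular": [0, 0, 0.05], "hand": 0.05}, {"translation": [0, 0, 0], "angular": [0, 0, 0], "hand": 0.05}]}}

```text
time_s: 6.25
eef_pos: [0.533, 0.1843, 0.1042]
eef_rot: [0.001, 0.903, 0.43, 0.001]
wrist_force: [-2.9, -2.0, 8.0]
opening: 0.684
```

```bash
python3 st.py
```

```text
t 6.25 p [0.533  0.1843 0.1042] yaw(cw+) -0.8888 F [-2.9 -2.   8. ] M [-0.347  0.388  0.212] op 0.684 q6 0.805 tilt [ 0.0022 -0.0005] e6 0.407
```

>>> {"name": "apply_moves", "arguments": {"plan": [{"translation": [0, 0, 0], "angular": [0, 0, 0.05], "hand": 0.05}, {"translation": [0, 0, 0], "angular": [0, 0, 0], "hand": 0.05}]}}

```text
time_s: 6.5
eef_pos: [0.533, 0.1843, 0.1042]
eef_rot: [0.001, 0.913, 0.407, 0.001]
wrist_force: [-2.8, -1.3, 9.4]
opening: 0.686
```

```bash
python3 st.py
```

```text
t 6.5 p [0.533  0.1843 0.1042] yaw(cw+) -0.8387 F [-2.8 -1.3  9.4] M [-0.373  0.306  0.179] op 0.686 q6 0.855 tilt [ 0.0023 -0.0005] e6 0.346
```

>>> {"name": "apply_moves", "arguments": {"plan": [{"translation": [0, 0, 0], "angular": [0, 0, 0.05], "hand": 0.05}, {"translation": [0, 0, 0], "angular": [0, 0, 0], "hand": 0.05}]}}

```text
time_s: 6.75
eef_pos: [0.5331, 0.1842, 0.1042]
eef_rot: [0.001, 0.923, 0.384, 0.001]
wrist_force: [-2.1, -2.4, 9.4]
opening: 0.685
```

```bash
python3 st.py
```

```text
t 6.75 p [0.5331 0.1842 0.1042] yaw(cw+) -0.7881 F [-2.1 -2.4  9.4] M [-0.388  0.324 -0.124] op 0.685 q6 0.906 tilt [ 0.0024 -0.0005] e6 0.104
```

>>> {"name": "apply_moves", "arguments": {"plan": [{"translation": [0, 0, 0], "angular": [0, 0, 0.05], "hand": 0.05}, {"translation": [0, 0, 0], "angular": [0, 0, 0], "hand": 0.05}]}}

```text
time_s: 7.0
eef_pos: [0.5332, 0.1842, 0.1042]
eef_rot: [0.001, 0.933, 0.361, 0.001]
wrist_force: [-1.9, -2.8, 8.6]
opening: 0.689
```

```bash
python3 st.py
```

```text
t 7.0 p [0.5332 0.1842 0.1042] yaw(cw+) -0.7379 F [-1.9 -2.8  8.6] M [-0.442  0.328 -0.21 ] op 0.689 q6 0.956 tilt [ 0.0025 -0.0005] e6 0.021
```

Clear detent: the torque crosses zero half way at about 0.13 rad, so the pitch is about 0.26 rad. Continuing clockwise in small steps.

>>> {"name": "apply_moves", "arguments": {"plan": [{"translation": [0, 0, 0], "angular": [0, 0, 0.05], "hand": 0.05}, {"translation": [0, 0, 0], "angular": [0, 0, 0], "hand": 0.05}]}}

```text
time_s: 7.25
eef_pos: [0.5332, 0.1841, 0.1042]
eef_rot: [0.001, 0.941, 0.337, 0.001]
wrist_force: [-1.7, -2.5, 8.3]
opening: 0.685
```

```bash
python3 st.py
```

```text
t 7.25 p [0.5332 0.1841 0.1042] yaw(cw+) -0.6882 F [-1.7 -2.5  8.3] M [-0.461  0.323 -0.096] op 0.685 q6 1.006 tilt [ 0.0026 -0.0007] e6 0.185
```

>>> {"name": "apply_moves", "arguments": {"plan": [{"translation": [0, 0, 0], "angular": [0, 0, 0.04], "hand": 0.05}, {"translation": [0, 0, 0], "angular": [0, 0, 0], "hand": 0.05}]}}

```text
time_s: 7.5
eef_pos: [0.5333, 0.184, 0.1043]
eef_rot: [0.001, 0.948, 0.319, 0.001]
wrist_force: [-2.0, -2.5, 8.7]
opening: 0.688
```

```bash
python3 st.py
```

```text
t 7.5 p [0.5333 0.184  0.1043] yaw(cw+) -0.6487 F [-2.  -2.5  8.7] M [-0.491  0.2    0.155] op 0.688 q6 1.045 tilt [ 0.0028 -0.0008] e6 0.305
```

>>> {"name": "apply_moves", "arguments": {"plan": [{"translation": [0, 0, 0], "angular": [0, 0, 0.02], "hand": 0.05}, {"translation": [0, 0, 0], "angular": [0, 0, 0], "hand": 0.05}]}}

```text
time_s: 7.75
eef_pos: [0.5332, 0.184, 0.1042]
eef_rot: [0.001, 0.951, 0.309, 0.001]
wrist_force: [-2.1, -2.2, 8.1]
opening: 0.683
```

```bash
python3 st.py
```

```text
t 7.75 p [0.5332 0.184  0.1042] yaw(cw+) -0.6290 F [-2.1 -2.2  8.1] M [-0.51   0.219  0.16 ] op 0.683 q6 1.065 tilt [ 0.0027 -0.001 ] e6 0.262
```

>>> {"name": "apply_moves", "arguments": {"plan": [{"translation": [0, 0, 0], "angular": [0, 0, 0.03], "hand": 0.05}, {"translation": [0, 0, 0], "angular": [0, 0, 0], "hand": 0.05}]}}

```text
time_s: 8.0
eef_pos: [0.5333, 0.184, 0.1043]
eef_rot: [0.001, 0.955, 0.295, 0.001]
wrist_force: [-1.9, -2.9, 8.4]
opening: 0.686
```

```bash
python3 st.py
```

```text
t 8.0 p [0.5333 0.184  0.1043] yaw(cw+) -0.5990 F [-1.9 -2.9  8.4] M [-0.591  0.192  0.212] op 0.686 q6 1.095 tilt [ 0.0028 -0.001 ] e6 0.319
```

>>> {"name": "apply_moves", "arguments": {"plan": [{"translation": [0, 0, 0], "angular": [0, 0, 0.04], "hand": 0.05}, {"translation": [0, 0, 0], "angular": [0, 0, 0], "hand": 0.05}]}}

```text
time_s: 8.25
eef_pos: [0.5333, 0.1839, 0.1042]
eef_rot: [0.001, 0.961, 0.276, 0.001]
wrist_force: [-1.1, -2.7, 8.2]
opening: 0.682
```

```bash
python3 st.py
```

```text
t 8.25 p [0.5333 0.1839 0.1042] yaw(cw+) -0.5586 F [-1.1 -2.7  8.2] M [-0.644  0.208  0.054] op 0.682 q6 1.135 tilt [ 0.0029 -0.0011] e6 0.225
```

One click passed; the next centre should be near -0.415.

>>> {"name": "apply_moves", "arguments": {"plan": [{"translation": [0, 0, 0], "angular": [0, 0, 0.05], "hand": 0.05}, {"translation": [0, 0, 0], "angular": [0, 0, 0], "hand": 0.05}]}}

```text
time_s: 8.5
eef_pos: [0.5334, 0.1838, 0.1042]
eef_rot: [0.001, 0.968, 0.251, 0.001]
wrist_force: [-2.3, -3.1, 8.3]
opening: 0.685
```

```bash
python3 st.py
```

```text
t 8.5 p [0.5334 0.1838 0.1042] yaw(cw+) -0.5079 F [-2.3 -3.1  8.3] M [-0.633  0.159 -0.171] op 0.685 q6 1.186 tilt [ 0.0029 -0.001 ] e6 0.044
```

>>> {"name": "apply_moves", "arguments": {"plan": [{"translation": [0, 0, 0], "angular": [0, 0, 0.05], "hand": 0.05}, {"translation": [0, 0, 0], "angular": [0, 0, 0], "hand": 0.05}]}}

```text
time_s: 8.75
eef_pos: [0.5334, 0.1837, 0.1042]
eef_rot: [0.001, 0.974, 0.227, 0.001]
wrist_force: [-1.3, -3.3, 8.1]
opening: 0.681
```

```bash
python3 st.py
```

```text
t 8.75 p [0.5334 0.1837 0.1042] yaw(cw+) -0.4579 F [-1.3 -3.3  8.1] M [-0.715  0.139 -0.135] op 0.681 q6 1.236 tilt [ 0.0029 -0.0011] e6 0.063
```

>>> {"name": "apply_moves", "arguments": {"plan": [{"translation": [0, 0, 0], "angular": [0, 0, 0.04], "hand": 0.05}, {"translation": [0, 0, 0], "angular": [0, 0, 0], "hand": 0.05}]}}

```text
time_s: 9.0
eef_pos: [0.5335, 0.1837, 0.1043]
eef_rot: [0.001, 0.978, 0.208, 0.001]
wrist_force: [-0.7, -4.1, 8.0]
opening: 0.683
```

```bash
python3 st.py
```

```text
t 9.0 p [0.5335 0.1837 0.1043] yaw(cw+) -0.4184 F [-0.7 -4.1  8. ] M [-0.757  0.143 -0.033] op 0.683 q6 1.276 tilt [ 0.0031 -0.0013] e6 0.177
```

>>> {"name": "apply_moves", "arguments": {"plan": [{"translation": [0, 0, 0], "angular": [0, 0, 0.03], "hand": 0.05}, {"translation": [0, 0, 0], "angular": [0, 0, 0], "hand": 0.05}]}}

```text
time_s: 9.25
eef_pos: [0.5334, 0.1837, 0.1042]
eef_rot: [0.001, 0.981, 0.193, 0.001]
wrist_force: [-0.8, -3.6, 8.4]
opening: 0.682
```

```bash
python3 st.py
```

```text
t 9.25 p [0.5334 0.1837 0.1042] yaw(cw+) -0.3888 F [-0.8 -3.6  8.4] M [-0.734  0.171  0.135] op 0.682 q6 1.305 tilt [ 0.003  -0.0015] e6 0.252
```

>>> {"name": "apply_moves", "arguments": {"plan": [{"translation": [0, 0, 0], "angular": [0, 0, 0.02], "hand": 0.05}, {"translation": [0, 0, 0], "angular": [0, 0, 0], "hand": 0.05}]}}

```text
time_s: 9.5
eef_pos: [0.5335, 0.1836, 0.1043]
eef_rot: [0.001, 0.983, 0.183, 0.001]
wrist_force: [-0.8, -4.0, 8.2]
opening: 0.682
```

```bash
python3 st.py
```

```text
t 9.5 p [0.5335 0.1836 0.1043] yaw(cw+) -0.3690 F [-0.8 -4.   8.2] M [-0.82   0.212  0.178] op 0.682 q6 1.325 tilt [ 0.0031 -0.0015] e6 0.262
```

Detent again, not the stop, so the start click was at least 3. Next centre near -0.15.

>>> {"name": "apply_moves", "arguments": {"plan": [{"translation": [0, 0, 0], "angular": [0, 0, 0.04], "hand": 0.05}, {"translation": [0, 0, 0], "angular": [0, 0, 0], "hand": 0.05}]}}

```text
time_s: 9.75
eef_pos: [0.5335, 0.1836, 0.1043]
eef_rot: [0.001, 0.987, 0.164, 0.001]
wrist_force: [-1.5, -3.7, 8.8]
opening: 0.684
```

```bash
python3 st.py
```

```text
t 9.75 p [0.5335 0.1836 0.1043] yaw(cw+) -0.3288 F [-1.5 -3.7  8.8] M [-0.838  0.197  0.131] op 0.684 q6 1.365 tilt [ 0.0031 -0.0017] e6 0.352
```

>>> {"name": "apply_moves", "arguments": {"plan": [{"translation": [0, 0, 0], "angular": [0, 0, 0.05], "hand": 0.05}, {"translation": [0, 0, 0], "angular": [0, 0, 0], "hand": 0.05}]}}

```text
time_s: 10.0
eef_pos: [0.5335, 0.1835, 0.1042]
eef_rot: [0.001, 0.99, 0.139, 0.001]
wrist_force: [-1.2, -5.0, 7.1]
opening: 0.683
```

```bash
python3 st.py
```

```text
t 10.0 p [0.5335 0.1835 0.1042] yaw(cw+) -0.2781 F [-1.2 -5.   7.1] M [-0.871  0.1   -0.091] op 0.683 q6 1.416 tilt [ 0.003  -0.0017] e6 0.176
```

>>> {"name": "apply_moves", "arguments": {"plan": [{"translation": [0, 0, 0], "angular": [0, 0, 0.05], "hand": 0.05}, {"translation": [0, 0, 0], "angular": [0, 0, 0], "hand": 0.05}]}}

```text
time_s: 10.25
eef_pos: [0.5336, 0.1834, 0.1043]
eef_rot: [0.001, 0.994, 0.114, 0.001]
wrist_force: [-0.3, -4.4, 8.3]
opening: 0.68
```

```bash
python3 st.py
```

```text
t 10.25 p [0.5336 0.1834 0.1043] yaw(cw+) -0.2278 F [-0.3 -4.4  8.3] M [-0.966  0.163 -0.172] op 0.68 q6 1.466 tilt [ 0.0031 -0.0017] e6 0.022
```

>>> {"name": "apply_moves", "arguments": {"plan": [{"translation": [0, 0, 0], "angular": [0, 0, 0.05], "hand": 0.05}, {"translation": [0, 0, 0], "angular": [0, 0, 0], "hand": 0.05}]}}

```text
time_s: 10.5
eef_pos: [0.5335, 0.1833, 0.1043]
eef_rot: [0.001, 0.996, 0.089, 0.001]
wrist_force: [-0.6, -4.8, 8.3]
opening: 0.682
```

```bash
python3 st.py
```

```text
t 10.5 p [0.5335 0.1833 0.1043] yaw(cw+) -0.1780 F [-0.6 -4.8  8.3] M [-0.96   0.148 -0.067] op 0.682 q6 1.516 tilt [ 0.0031 -0.0019] e6 0.133
```

>>> {"name": "apply_moves", "arguments": {"plan": [{"translation": [0, 0, 0], "angular": [0, 0, 0.03], "hand": 0.05}, {"translation": [0, 0, 0], "angular": [0, 0, 0], "hand": 0.05}]}}

```text
time_s: 10.75
eef_pos: [0.5335, 0.1833, 0.1042]
eef_rot: [0.001, 0.997, 0.074, 0.001]
wrist_force: [-0.2, -5.4, 8.9]
opening: 0.683
```

```bash
python3 st.py
```

```text
t 10.75 p [0.5335 0.1833 0.1042] yaw(cw+) -0.1486 F [-0.2 -5.4  8.9] M [-1.026  0.09   0.04 ] op 0.683 q6 1.545 tilt [ 0.0031 -0.0021] e6 0.167
```

>>> {"name": "apply_moves", "arguments": {"plan": [{"translation": [0, 0, 0], "angular": [0, 0, 0.02], "hand": 0.05}, {"translation": [0, 0, 0], "angular": [0, 0, 0], "hand": 0.05}]}}

```text
time_s: 11.0
eef_pos: [0.5336, 0.1833, 0.1043]
eef_rot: [0.001, 0.998, 0.064, 0.002]
wrist_force: [-1.4, -5.6, 7.2]
opening: 0.686
```

```bash
python3 st.py
```

```text
t 11.0 p [0.5336 0.1833 0.1043] yaw(cw+) -0.1288 F [-1.4 -5.6  7.2] M [-1.048  0.147  0.15 ] op 0.686 q6 1.565 tilt [ 0.0032 -0.0022] e6 0.201
```

>>> {"name": "apply_moves", "arguments": {"plan": [{"translation": [0, 0, 0], "angular": [0, 0, 0.02], "hand": 0.05}, {"translation": [0, 0, 0], "angular": [0, 0, 0], "hand": 0.05}]}}

```text
time_s: 11.25
eef_pos: [0.5336, 0.1832, 0.1043]
eef_rot: [0.001, 0.999, 0.054, 0.002]
wrist_force: [-0.1, -5.7, 8.0]
opening: 0.687
```

```bash
python3 st.py
```

```text
t 11.25 p [0.5336 0.1832 0.1043] yaw(cw+) -0.1090 F [-0.1 -5.7  8. ] M [-1.045  0.089  0.168] op 0.687 q6 1.585 tilt [ 0.0032 -0.0022] e6 0.261
```

Detent again, so three clicks are passed, the start was click 4, and the stop should be near +0.107.

>>> {"name": "apply_moves", "arguments": {"plan": [{"translation": [0, 0, 0], "angular": [0, 0, 0.03], "hand": 0.05}, {"translation": [0, 0, 0], "angular": [0, 0, 0], "hand": 0.05}]}}

```text
time_s: 11.5
eef_pos: [0.5336, 0.1832, 0.1043]
eef_rot: [0.001, 0.999, 0.039, 0.002]
wrist_force: [-1.2, -5.6, 8.3]
opening: 0.683
```

```bash
python3 st.py
```

```text
t 11.5 p [0.5336 0.1832 0.1043] yaw(cw+) -0.0789 F [-1.2 -5.6  8.3] M [-1.1    0.166  0.209] op 0.683 q6 1.615 tilt [ 0.0031 -0.0023] e6 0.330
```

>>> {"name": "apply_moves", "arguments": {"plan": [{"translation": [0, 0, 0], "angular": [0, 0, 0.05], "hand": 0.05}, {"translation": [0, 0, 0], "angular": [0, 0, 0], "hand": 0.05}]}}

```text
time_s: 11.75
eef_pos: [0.5335, 0.1831, 0.1043]
eef_rot: [0.001, 1.0, 0.014, 0.002]
wrist_force: [-1.2, -6.9, 8.4]
opening: 0.684
```

```bash
python3 st.py
```

```text
t 11.75 p [0.5335 0.1831 0.1043] yaw(cw+) -0.0283 F [-1.2 -6.9  8.4] M [-1.191  0.119  0.03 ] op 0.684 q6 1.666 tilt [ 0.0031 -0.0024] e6 0.241
```

>>> {"name": "apply_moves", "arguments": {"plan": [{"translation": [0, 0, 0], "angular": [0, 0, 0.05], "hand": 0.05}, {"translation": [0, 0, 0], "angular": [0, 0, 0], "hand": 0.05}]}}

```text
time_s: 12.0
eef_pos: [0.5335, 0.183, 0.1042]
eef_rot: [0.001, 1.0, -0.011, 0.002]
wrist_force: [-0.4, -6.1, 8.5]
opening: 0.684
```

```bash
python3 st.py
```

```text
t 12.0 p [0.5335 0.183  0.1042] yaw(cw+) 0.0222 F [-0.4 -6.1  8.5] M [-1.276  0.096 -0.148] op 0.684 q6 1.716 tilt [ 0.003  -0.0024] e6 0.037
```

>>> {"name": "apply_moves", "arguments": {"plan": [{"translation": [0, 0, 0], "angular": [0, 0, 0.05], "hand": 0.05}, {"translation": [0, 0, 0], "angular": [0, 0, 0], "hand": 0.05}]}}

```text
time_s: 12.25
eef_pos: [0.5335, 0.1829, 0.1042]
eef_rot: [0.001, 0.999, -0.036, 0.002]
wrist_force: [-0.6, -5.9, 8.1]
opening: 0.686
```

```bash
python3 st.py
```

```text
t 12.25 p [0.5335 0.1829 0.1042] yaw(cw+) 0.0721 F [-0.6 -5.9  8.1] M [-1.28   0.173 -0.115] op 0.686 q6 1.766 tilt [ 0.0029 -0.0025] e6 0.091
```

>>> {"name": "apply_moves", "arguments": {"plan": [{"translation": [0, 0, 0], "angular": [0, 0, 0.03], "hand": 0.05}, {"translation": [0, 0, 0], "angular": [0, 0, 0], "hand": 0.05}]}}

```text
time_s: 12.5
eef_pos: [0.5335, 0.1829, 0.1042]
eef_rot: [0.001, 0.999, -0.051, 0.002]
wrist_force: [-0.9, -6.6, 7.9]
opening: 0.682
```

```bash
python3 st.py
```

```text
t 12.5 p [0.5335 0.1829 0.1042] yaw(cw+) 0.1016 F [-0.9 -6.6  7.9] M [-1.328  0.206  0.015] op 0.682 q6 1.795 tilt [ 0.0029 -0.0027] e6 0.117
```

>>> {"name": "apply_moves", "arguments": {"plan": [{"translation": [0, 0, 0], "angular": [0, 0, 0.02], "hand": 0.05}, {"translation": [0, 0, 0], "angular": [0, 0, 0], "hand": 0.05}]}}

```text
time_s: 12.75
eef_pos: [0.5335, 0.1828, 0.1042]
eef_rot: [0.001, 0.998, -0.061, 0.002]
wrist_force: [-0.7, -6.8, 8.2]
opening: 0.686
```

```bash
python3 st.py
```

```text
t 12.75 p [0.5335 0.1828 0.1042] yaw(cw+) 0.1212 F [-0.7 -6.8  8.2] M [-1.357  0.234  0.111] op 0.686 q6 1.815 tilt [ 0.003  -0.0028] e6 0.195
```

>>> {"name": "apply_moves", "arguments": {"plan": [{"translation": [0, 0, 0], "angular": [0, 0, 0.02], "hand": 0.05}, {"translation": [0, 0, 0], "angular": [0, 0, 0], "hand": 0.05}]}}

```text
time_s: 13.0
eef_pos: [0.5335, 0.1828, 0.1043]
eef_rot: [0.001, 0.998, -0.07, 0.002]
wrist_force: [-1.7, -6.5, 7.7]
opening: 0.685
```

```bash
python3 st.py
```

```text
t 13.0 p [0.5335 0.1828 0.1043] yaw(cw+) 0.1408 F [-1.7 -6.5  7.7] M [-1.384  0.174  0.263] op 0.685 q6 1.835 tilt [ 0.003 -0.003] e6 0.347
```

Torque of 0.263 N m exceeds the detent maximum, so this is the stop. The five centres (-0.939, -0.675, -0.412, -0.155, 0.107) fit a pitch of 0.261 rad. Turning back 1.08 rad to -0.939.

>>> {"name": "apply_moves", "arguments": {"plan": [{"translation": [0, 0, 0], "angular": [0, 0, -0.12], "hand": 0.05}, {"translation": [0, 0, 0], "angular": [0, 0, -0.12], "hand": 0.05}, {"translation": [0, 0, 0], "angular": [0, 0, -0.12], "hand": 0.05}, {"translation": [0, 0, 0], "angular": [0, 0, -0.12], "hand": 0.05}, {"translation": [0, 0, 0], "angular": [0, 0, -0.12], "hand": 0.05}, {"translation": [0, 0, 0], "angular": [0, 0, -0.12], "hand": 0.05}, {"translation": [0, 0, 0], "angular": [0, 0, -0.12], "hand": 0.05}, {"translation": [0, 0, 0], "angular": [0, 0, -0.12], "hand": 0.05}, {"translation": [0, 0, 0], "angular": [0, 0, -0.12], "hand": 0.05}, {"translation": [0, 0, 0], "angular": [0, 0, 0], "hand": 0.05}]}}

```text
time_s: 14.25
eef_pos: [0.5329, 0.1843, 0.1042]
eef_rot: [0.001, 0.892, 0.453, 0.001]
wrist_force: [-2.8, -1.9, 9.5]
opening: 0.687
```

```bash
python3 st.py
```

```text
t 14.25 p [0.5329 0.1843 0.1042] yaw(cw+) -0.9402 F [-2.8 -1.9  9.5] M [-0.314  0.421 -0.032] op 0.687 q6 0.754 tilt [ 0.0021 -0.0003] e6 -0.573
```

>>> {"name": "apply_moves", "arguments": {"plan": [{"translation": [0, 0, 0], "angular": [0, 0, 0], "hand": 0.05}, {"translation": [0, 0, 0], "angular": [0, 0, 0], "hand": 0.05}, {"translation": [0, 0, 0], "angular": [0, 0, 0], "hand": 0.05}]}}

```text
time_s: 14.62
eef_pos: [0.5329, 0.1844, 0.1043]
eef_rot: [0.001, 0.892, 0.452, 0.001]
wrist_force: [-2.9, -1.0, 9.3]
opening: 0.687
```

```bash
python3 st.py
```

```text
t 14.62 p [0.5329 0.1844 0.1043] yaw(cw+) -0.9390 F [-2.9 -1.   9.3] M [-0.303  0.447 -0.017] op 0.687 q6 0.755 tilt [ 0.0021 -0.0003] e6 0.010
```

Torque is back to about zero at the original yaw, so the dial sits in click 4. Releasing, rising, moving over the button and shutting the fingers.

>>> {"name": "apply_moves", "arguments": {"plan": [{"translation": [0, 0, 0], "angular": [0, 0, 0], "hand": 0.085}, {"translation": [0, 0, 0], "angular": [0, 0, 0], "hand": 0.085}, {"translation": [0, 0, 0], "angular": [0, 0, 0], "hand": 0.085}, {"translation": [0, 0, 0], "angular": [0, 0, 0], "hand": 0.085}, {"translation": [0, 0, -0.03], "angular": [0, 0, 0], "hand": 0.085}, {"translation": [0, 0, -0.04], "angular": [0, 0, 0], "hand": 0.085}, {"translation": [0, 0, -0.04], "angular": [0, 0, 0], "hand": 0.085}, {"translation": [0, 0, 0], "angular": [0, 0, 0], "hand": 0.085}]}}

```text
time_s: 15.62
eef_pos: [0.5345, 0.1849, 0.2165]
eef_rot: [0.001, 0.892, 0.452, 0.004]
wrist_force: [0.6, 0.0, 0.2]
opening: 0.994
```

>>> {"name": "apply_moves", "arguments": {"plan": [{"translation": [-0.029, -0.028, 0], "angular": [0, 0, 0], "hand": 0}, {"translation": [-0.028, -0.028, 0], "angular": [0, 0, 0], "hand": 0}, {"translation": [0, 0, 0], "angular": [0, 0, 0.13], "hand": 0}, {"translation": [0, 0, 0], "angular": [0, 0, 0.13], "hand": 0}, {"translation": [0, 0, 0], "angular": [0, 0, 0.13], "hand": 0}, {"translation": [0, 0, 0], "angular": [0, 0, 0.13], "hand": 0}, {"translation": [0, 0, 0], "angular": [0, 0, 0.13], "hand": 0}, {"translation": [0, 0, 0], "angular": [0, 0, 0.12], "hand": 0}, {"translation": [0, 0, 0], "angular": [0, 0, 0], "hand": 0}, {"translation": [0, 0, 0], "angular": [0, 0, 0], "hand": 0}]}}

```text
time_s: 16.88
eef_pos: [0.4529, 0.1715, 0.2118]
eef_rot: [-0.0, 0.996, 0.085, -0.0]
wrist_force: [-0.3, -0.3, 0.9]
opening: 0.003
```

Run:
```python
from st import *
o=st()
c=ctrl.camera("wrist"); cv2.imwrite("pics/w4.png",c["img"][:,:,::-1])
print(proj(c,(.454,.171,.088)),proj(c,(.533,.184,.14)),proj(c,o["eef_pos"]))
```

```text
t 16.88 p [0.4529 0.1715 0.2118] yaw(cw+) -0.1710 F [-0.3 -0.3  0.9] M [ 0.011 -0.054 -0.   ] op 0.003 q6 1.516 tilt [-0.001  -0.0001] e6 0.015
(np.float64(314.3611399306839), np.float64(217.42627917454942)) (np.float64(315.5121471887158), np.float64(122.04393845508422)) (np.float64(313.33495291233504), np.float64(277.04329664242726))
```

View pics/w4.png

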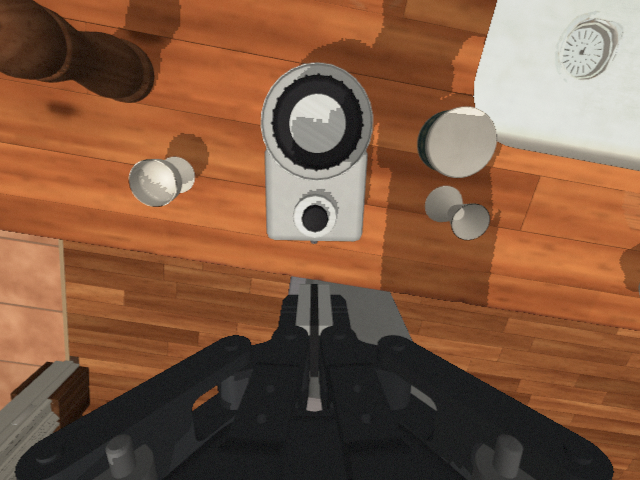

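The button is at (315,218) against a predicted (314,217), directly under the tool, so I'm descending.

>>> {"name": "apply_moves", "arguments": {"plan": [{"translation": [0, 0, 0.04], "angular": [0, 0, 0], "hand": 0}, {"translation": [0, 0, 0.04], "angular": [0, 0, 0], "hand": 0}, {"translation": [0, 0, 0.03], "angular": [0, 0, 0], "hand": 0}, {"translation": [0, 0, 0.005], "angular": [0, 0, 0], "hand": 0}, {"translation": [0, 0, 0], "angular": [0, 0, 0], "hand": 0}, {"translation": [0, 0, 0], "angular": [0, 0, 0], "hand": 0}]}}

```text
time_s: 17.68
eef_pos: [0.4544, 0.1718, 0.0989]
eef_rot: [-0.0, 0.996, 0.084, 0.001]
wrist_force: [0.3, 1.2, 0.3]
opening: 0.002
```

Run:
```python
from st import *
st()
ims=[]
for n,(u,v) in dict(scene=(370,215),side=(355,205)).items():
    c=ctrl.camera(n); im=c["img"][:,:,::-1][v-60:v+60,u-60:u+60]
    ims.append(cv2.resize(im,(400,400),interpolation=cv2.INTER_CUBIC))
cv2.imwrite("pics/zoom3.png",np.hstack(ims))
```

```text
t 17.68 p [0.4544 0.1718 0.0989] yaw(cw+) -0.1692 F [0.3 1.2 0.3] M [ 0.005  0.02  -0.014] op 0.002 q6 1.518 tilt [0.0027 0.0003] e6 -0.005
```

View pics/zoom3.png

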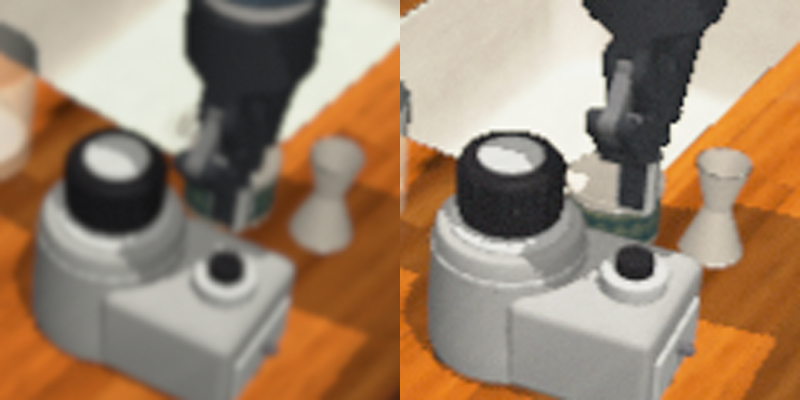

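Run:
```python
from st import *
o=st()
for n,(u,v) in dict(scene=(370,215),side=(355,205)).items():
    c=ctrl.camera(n)
    for p in(o["eef_pos"],(.454,.171,.088),(.454,.171,.08),(.533,.184,.14)):
        a=np.array(proj(c,p)); z=(a-(u-60,v-60))/.3; print(n,np.round(p,3),a.round(1),"zoom",z.round(0)+(400 if n=="side" else 0)*np.array([1,0]))
```

```text
t 17.77 p [0.4542 0.1717 0.0987] yaw(cw+) -0.1690 F [ 0.   0.7 -0.5] M [0.014 0.001 0.01 ] op -0.004 q6 1.518 tilt [0.0025 0.0003] e6 -0.003
scene [0.454 0.172 0.099] [378.4 231.1] zoom [228. 254.]
scene [0.454 0.171 0.088] [378.3 234.7] zoom [228. 266.]
scene [0.454 0.171 0.08 ] [377.9 237.4] zoom [226. 275.]
scene [0.533 0.184 0.14 ] [345.2 201.5] zoom [117. 155.]
side [0.454 0.172 0.099] [365.4 218.6] zoom [635. 245.]
side [0.454 0.171 0.088] [365.3 222.9] zoom [634. 260.]
side [0.454 0.171 0.08 ] [365.  226.2] zoom [633. 271.]
side [0.533 0.184 0.14 ] [327.9 190.6] zoom [510. 152.]
```

Run:
```python
from st import *
ims=[]
for n,(u,v) in dict(scene=(378,222),side=(365,212)).items():
    c=ctrl.camera(n); im=c["img"][:,:,::-1][v-25:v+25,u-25:u+25].copy()
    im=cv2.resize(im,(400,400),interpolation=cv2.INTER_NEAREST)
    a=(np.array(proj(c,(.4542,.1717,.0987)))-(u-25,v-25))*8; cv2.circle(im,tuple(a.astype(int)),4,(0,0,255),1)
    ims.append(im)
cv2.imwrite("pics/zoom4.png",np.hstack(ims))
```

```text
(no output)
```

View pics/zoom4.png

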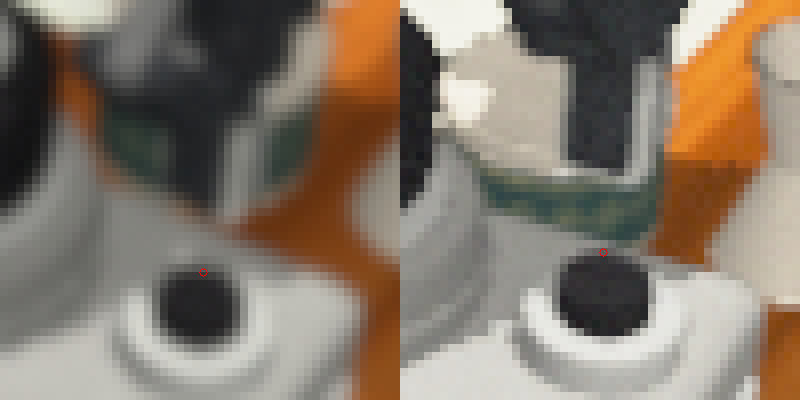

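The side and scene views show the fingertips about 23 mm higher than the projected TCP (tip at (366,208) against (365,219) in the side view). Contact force will settle this, so I'll descend gently.

>>> {"name": "apply_moves", "arguments": {"plan": [{"translation": [0, 0, 0.005], "angular": [0, 0, 0], "hand": 0}, {"translation": [0, 0, 0.003], "angular": [0, 0, 0], "hand": 0}, {"translation": [0, 0, 0], "angular": [0, 0, 0], "hand": 0}]}}

```text
time_s: 18.35
eef_pos: [0.4528, 0.1715, 0.0889]
eef_rot: [0.0, 0.996, 0.084, -0.001]
wrist_force: [-0.4, -0.4, 0.2]
opening: -0.001
```

```bash
python3 st.py
```

```text
t 18.35 p [0.4528 0.1715 0.0889] yaw(cw+) -0.1688 F [-0.4 -0.4  0.2] M [-0.055 -0.061  0.019] op -0.001 q6 1.518 tilt [-0.001  -0.0001] e6 -0.000
```

>>> {"name": "apply_moves", "arguments": {"plan": [{"translation": [0, 0, 0.003], "angular": [0, 0, 0], "hand": 0}, {"translation": [0, 0, 0], "angular": [0, 0, 0], "hand": 0}]}}

```text
time_s: 18.6
eef_pos: [0.453, 0.1715, 0.0861]
eef_rot: [0.0, 0.996, 0.084, -0.0]
wrist_force: [0.1, 0.1, 0.7]
opening: 0.002
```

Run:
```python
from st import *
o=st()
ims=[]
for n,(u,v) in dict(scene=(378,222),side=(365,212)).items():
    c=ctrl.camera(n); im=c["img"][:,:,::-1][v-25:v+25,u-25:u+25].copy()
    im=cv2.resize(im,(400,400),interpolation=cv2.INTER_NEAREST)
    ims.append(im)
cv2.imwrite("pics/zoom5.png",np.hstack(ims))
```

```text
t 18.6 p [0.453  0.1715 0.0861] yaw(cw+) -0.1688 F [0.1 0.1 0.7] M [-0.017 -0.056 -0.035] op 0.002 q6 1.518 tilt [-0.0005 -0.0001] e6 -0.000
```

View pics/zoom5.png

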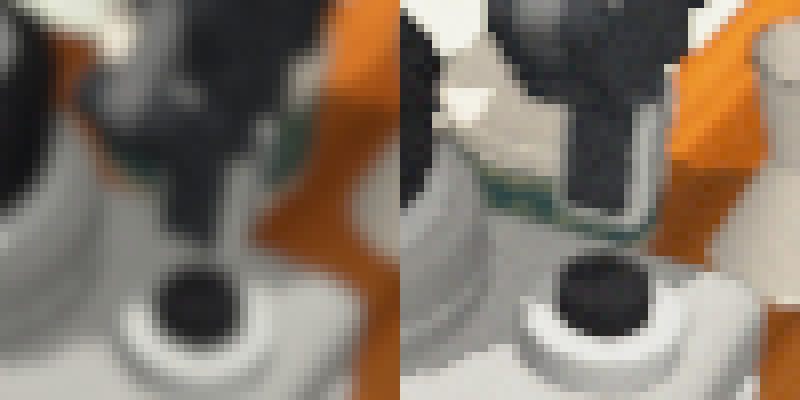

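Still no contact at TCP z=0.086, and a gap of about 7 px to the button is visible, so the tips really are behind the TCP. Checking with the wrist view before going lower.

Run:
```python
from st import *
o=st();T=rot(o["eef_rot"])
c=ctrl.camera("wrist"); cv2.imwrite("pics/w5.png",c["img"][:,:,::-1][150:450,120:520])
for d in(0,-.01,-.02,-.03): print(d,np.round(proj(c,o["eef_pos"]+T[:,2]*d),1))
print(np.round(proj(c,(.454,.171,.088)),1))
```

```text
t 18.7 p [0.4532 0.1716 0.0864] yaw(cw+) -0.1688 F [-0.9 -0.   0.3] M [ 0.016  0.045 -0.001] op 0.002 q6 1.518 tilt [-0.0001  0.    ] e6 -0.000
0 [313.3 277.1]
-0.01 [313.3 285.2]
-0.02 [313.3 294.2]
-0.03 [313.2 304.4]
[314.7 277.1]
```

View pics/w5.png

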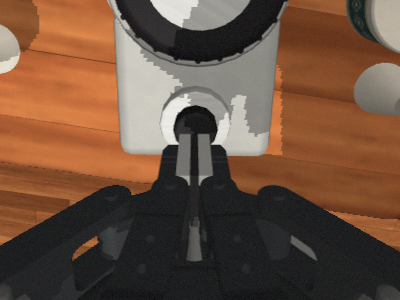

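All three views agree that the visible tips sit about 20 mm behind the TCP, so I expect contact at TCP z of about 0.068. Continuing.

>>> {"name": "apply_moves", "arguments": {"plan": [{"translation": [0, 0, 0.005], "angular": [0, 0, 0], "hand": 0}, {"translation": [0, 0, 0.003], "angular": [0, 0, 0], "hand": 0}, {"translation": [0, 0, 0], "angular": [0, 0, 0], "hand": 0}]}}

```text
time_s: 19.12
eef_pos: [0.4528, 0.1716, 0.0779]
eef_rot: [-0.0, 0.996, 0.084, -0.0]
wrist_force: [0.4, -0.2, 0.1]
opening: -0.0
```

```bash
python3 st.py
```

```text
t 19.12 p [0.4528 0.1716 0.0779] yaw(cw+) -0.1688 F [ 0.4 -0.2  0.1] M [-0.009 -0.033 -0.02 ] op -0.0 q6 1.518 tilt [-0.0009 -0.0001] e6 0.000
```

>>> {"name": "apply_moves", "arguments": {"plan": [{"translation": [0, 0, 0.004], "angular": [0, 0, 0], "hand": 0}, {"translation": [0, 0, 0], "angular": [0, 0, 0], "hand": 0}]}}

```text
time_s: 19.38
eef_pos: [0.4529, 0.1715, 0.074]
eef_rot: [0.0, 0.996, 0.084, -0.0]
wrist_force: [-0.0, -0.2, 0.2]
opening: -0.001
```

```bash
python3 st.py
```

```text
t 19.38 p [0.4529 0.1715 0.074 ] yaw(cw+) -0.1688 F [-0.  -0.2  0.2] M [ 0.006 -0.005  0.001] op -0.001 q6 1.518 tilt [-0.0007 -0.0001] e6 0.000
```

>>> {"name": "apply_moves", "arguments": {"plan": [{"translation": [0, 0, 0.004], "angular": [0, 0, 0], "hand": 0}, {"translation": [0, 0, 0], "angular": [0, 0, 0], "hand": 0}]}}

```text
time_s: 19.62
eef_pos: [0.4529, 0.1715, 0.07]
eef_rot: [0.0, 0.996, 0.084, -0.0]
wrist_force: [-0.1, 0.5, 0.3]
opening: -0.001
```

```bash
python3 st.py
```

```text
t 19.62 p [0.4529 0.1715 0.07  ] yaw(cw+) -0.1688 F [-0.1  0.5  0.3] M [ 0.005 -0.005 -0.   ] op -0.001 q6 1.518 tilt [-0.0007 -0.0001] e6 0.000
```

>>> {"name": "apply_moves", "arguments": {"plan": [{"translation": [0, 0, 0.003], "angular": [0, 0, 0], "hand": 0}, {"translation": [0, 0, 0], "angular": [0, 0, 0], "hand": 0}]}}

```text
time_s: 19.88
eef_pos: [0.453, 0.1716, 0.0671]
eef_rot: [-0.0, 0.996, 0.084, -0.0]
wrist_force: [-0.1, -0.3, -0.9]
opening: -0.002
```

```bash
python3 st.py
```

```text
t 19.88 p [0.453  0.1716 0.0671] yaw(cw+) -0.1688 F [-0.1 -0.3 -0.9] M [-0.018  0.015  0.036] op -0.002 q6 1.518 tilt [-0.0005 -0.    ] e6 0.000
```

>>> {"name": "apply_moves", "arguments": {"plan": [{"translation": [0, 0, 0.003], "angular": [0, 0, 0], "hand": 0}, {"translation": [0, 0, 0], "angular": [0, 0, 0], "hand": 0}]}}

```text
time_s: 20.12
eef_pos: [0.4534, 0.1716, 0.0644]
eef_rot: [-0.0, 0.996, 0.084, 0.0]
wrist_force: [0.8, -0.0, 1.4]
opening: 0.0
```

```bash
python3 st.py
```

```text
t 20.12 p [0.4534 0.1716 0.0644] yaw(cw+) -0.1688 F [ 0.8 -0.   1.4] M [ 0.048 -0.029  0.027] op 0.0 q6 1.518 tilt [0.0003 0.0001] e6 -0.000
```

Run:
```python
from st import *
ims=[]
for n,(u,v) in dict(scene=(378,222),side=(365,212)).items():
    c=ctrl.camera(n); im=c["img"][:,:,::-1][v-25:v+25,u-25:u+25].copy()
    ims.append(cv2.resize(im,(400,400),interpolation=cv2.INTER_NEAREST))
cv2.imwrite("pics/zoom6.png",np.hstack(ims))
```

```text
(no output)
```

View pics/zoom6.png

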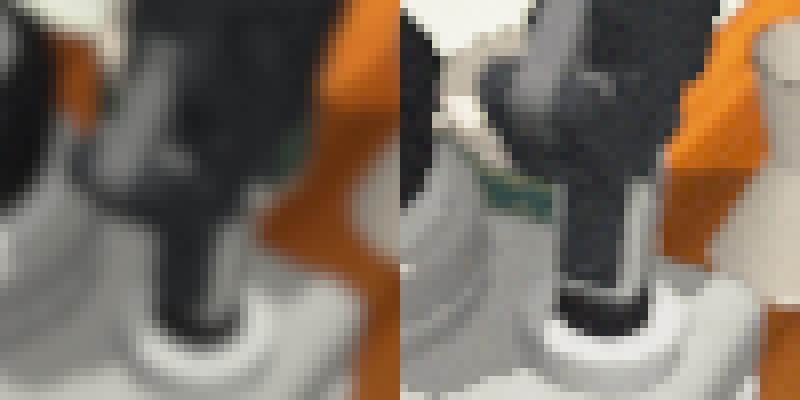

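The finger is at the button, inside its black top, and Fz is starting to rise. Pressing in 2 mm steps.

>>> {"name": "apply_moves", "arguments": {"plan": [{"translation": [0, 0, 0.002], "angular": [0, 0, 0], "hand": 0}, {"translation": [0, 0, 0], "angular": [0, 0, 0], "hand": 0}]}}

```text
time_s: 20.48
eef_pos: [0.4534, 0.1716, 0.0625]
eef_rot: [-0.0, 0.996, 0.084, 0.0]
wrist_force: [0.4, -0.5, 3.2]
opening: -0.002
```

```bash
python3 st.py
```

```text
t 20.48 p [0.4534 0.1716 0.0625] yaw(cw+) -0.1687 F [ 0.4 -0.5  3.2] M [ 0.021 -0.045  0.008] op -0.002 q6 1.518 tilt [0.0005 0.0001] e6 0.000
```

>>> {"name": "apply_moves", "arguments": {"plan": [{"translation": [0, 0, 0.002], "angular": [0, 0, 0], "hand": 0}, {"translation": [0, 0, 0], "angular": [0, 0, 0], "hand": 0}]}}

```text
time_s: 20.72
eef_pos: [0.4534, 0.1716, 0.0605]
eef_rot: [-0.0, 0.996, 0.084, 0.0]
wrist_force: [-0.4, 0.4, 3.9]
opening: -0.001
```

```bash
python3 st.py
```

```text
t 20.73 p [0.4534 0.1716 0.0605] yaw(cw+) -0.1688 F [-0.4  0.4  3.9] M [-0.022 -0.071  0.001] op -0.001 q6 1.518 tilt [0.0005 0.0001] e6 0.000
```

>>> {"name": "apply_moves", "arguments": {"plan": [{"translation": [0, 0, 0.002], "angular": [0, 0, 0], "hand": 0}, {"translation": [0, 0, 0], "angular": [0, 0, 0], "hand": 0}]}}

```text
time_s: 20.98
eef_pos: [0.4535, 0.1716, 0.059]
eef_rot: [0.0, 0.996, 0.084, 0.0]
wrist_force: [-2.5, -0.9, 10.3]
opening: 0.002
```

```bash
python3 st.py
```

```text
t 20.98 p [0.4535 0.1716 0.059 ] yaw(cw+) -0.1689 F [-2.5 -0.9 10.3] M [-0.097  0.453  0.034] op 0.002 q6 1.518 tilt [ 0.0004 -0.0001] e6 -0.001
```

Fz jumped to 10 N after about 6 mm of travel, so the button has bottomed. A touch more for certainty, then up and clear.

>>> {"name": "apply_moves", "arguments": {"plan": [{"translation": [0, 0, 0.0005], "angular": [0, 0, 0], "hand": 0}, {"translation": [0, 0, 0], "angular": [0, 0, 0], "hand": 0}]}}

```text
time_s: 21.22
eef_pos: [0.4535, 0.1716, 0.059]
eef_rot: [0.0, 0.996, 0.084, 0.0]
wrist_force: [-4.3, -1.1, 15.1]
opening: 0.0
```

Run:
```python
from st import *
st()
ims=[]
for n,(u,v) in dict(scene=(370,215),side=(355,205)).items():
    c=ctrl.camera(n); im=c["img"][:,:,::-1][v-50:v+50,u-50:u+50].copy()
    ims.append(cv2.resize(im,(400,400),interpolation=cv2.INTER_NEAREST))
cv2.imwrite("pics/zoom7.png",np.hstack(ims))
```

```text
t 21.23 p [0.4535 0.1716 0.059 ] yaw(cw+) -0.1690 F [-4.3 -1.1 15.1] M [-0.159  0.701 -0.039] op 0.0 q6 1.518 tilt [ 0.0004 -0.0001] e6 -0.001
```

View pics/zoom7.png

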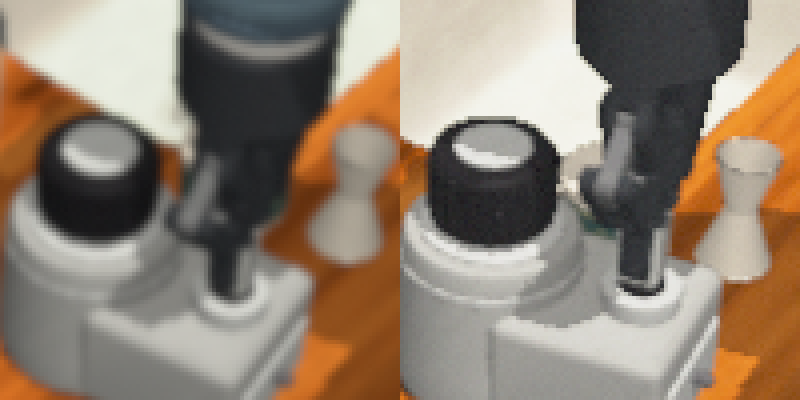

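The button is pressed flush into its collar, a hard stop at 15 N, and the body is clear of the dial. Retreating.

>>> {"name": "apply_moves", "arguments": {"plan": [{"translation": [0, 0, -0.01], "angular": [0, 0, 0], "hand": 0}, {"translation": [0, 0, -0.02], "angular": [0, 0, 0], "hand": 0}, {"translation": [0, 0, -0.04], "angular": [0, 0, 0], "hand": 0}, {"translation": [0, 0, -0.04], "angular": [0, 0, 0], "hand": 0}, {"translation": [0, 0, -0.04], "angular": [0, 0, 0], "hand": 0}, {"translation": [0, 0, 0], "angular": [0, 0, 0], "hand": 0}, {"translation": [0, 0, 0], "angular": [0, 0, 0], "hand": 0}]}}

```text
time_s: 22.2
eef_pos: [0.4524, 0.1715, 0.2068]
eef_rot: [0.0, 0.996, 0.084, -0.001]
wrist_force: [0.0, 0.4, -0.2]
opening: 0.0
```

Run:
```python
from st import *
st()
c=ctrl.camera("side"); cv2.imwrite("pics/side_end.png",c["img"][:,:,::-1])
b=cv2.cvtColor(cv2.imread("pics/side0.png"),cv2.COLOR_BGR2GRAY).astype(int); g=cv2.cvtColor(c["img"],cv2.COLOR_RGB2GRAY).astype(int)
print("mean diff mill, egg, jig, button",[abs(b-g)[y0:y1,x0:x1].mean().round(1) for x0,y0,x1,y1 in((235,225,278,312),(303,270,337,312),(380,190,402,226),(350,215,382,240))])
```

```text
t 22.2 p [0.4524 0.1715 0.2068] yaw(cw+) -0.1688 F [ 0.   0.4 -0.2] M [ 0.017  0.056 -0.041] op 0.0 q6 1.518 tilt [-0.0017 -0.0002] e6 0.000
mean diff mill, egg, jig, button [np.float64(2.3), np.float64(1.6), np.float64(26.4), np.float64(3.4)]
```

View pics/side_end.png

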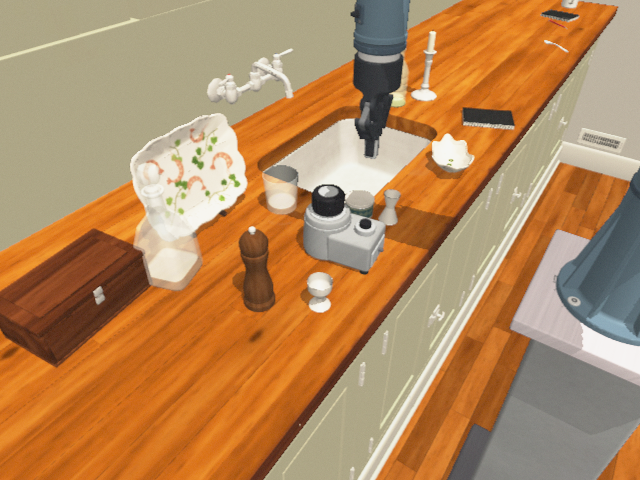

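The bystanders stand where they were; the jigger at (390,208) differs only by shadow. The button is up at (366,224) and the arm is clear. Handing in.

```bash
python3 -c "
from bench import ctrl
print(ctrl.hand_in())"
```

```text
the job is handed in; nothing more can be done
None
```

I set the dial to the fourth click from its stop, pressed the start button fully and let go, then handed the job in at about 22 s. No verdict was reported.

- **Dial:** The dial started in click 4. I turned it clockwise and felt the detents about 0.261 rad apart. I stopped when the torque reached 0.26 N m, above the detents' 0.2, about 0.035 rad past click 0 and short of the 0.10 rad limit. I then turned it back 1.08 rad. The torque there was about zero, at the same tool angle as at the start, so it rests in the fourth click.
- **Button:** It took about 6 mm of travel to a hard stop at 15 N, and the picture showed it flush with its collar. After I let go it showed as up again.
- **Bystanders:** The pepper mill, egg cup and jigger look unmoved against the first picture. The jigger's brightness difference was large (26 against about 2 for the others), which I put down to shadow. I checked the tin only by eye. The arm was clear, with wrist force near zero.
- **Disagreement:** With the fingers shut, their visible tips sat about 20 mm behind the reported TCP. The button was therefore met lower than expected, so I found it by force in small steps. The burr gap itself could not be read.

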